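# Open the vent cap of a dressing canister

## Task

Get the white canister ready for tapping: flip the red tab up and well back until it stands clear of the blue screw cap, then unscrew the cap counter-clockwise until it comes to its stop, a bit over a third of a turn. Leave the tab open, and do not turn the cap while the tab is still over it or disturb the things standing around.

Things in the scene. Friction and masses are not known exactly. Their poses are not given: they have to be found in the camera images.
- canister: White plastic canister, x 160 (depth), y 120, z 185 mm; heavy, does not move. Origin: centre of its underside, on the table; front is -x. Its front upper edge is a flat slope of 32 degrees from x=14, z=185 mm down to x=-80, z=126 mm; the closure stands square on it, so the cap's axis leans 32 degrees to the front: (-0.530, 0, 0.848) in this frame. Handle behind on the top, to z=221 mm.
- cap (a joint): Turn of the blue screw cap, rad. 0 = tight; grows counter-clockwise seen from above the cap (unscrewing) to a stop at 2.3. Starts at 0 to 0.2. Stays where it is left; takes about 0.1 N m to turn. The cap rises 1.8 mm per rad along its axis.
- cap_grip (a point): On the cap's axis, 14 mm above its underside, 12 mm below its top: the height to grip. z = cap axis; turns with the cap; the white bar mark on the top is at -x. The cap is round, ribbed, 42 mm across, 26 mm high, its underside 18 mm above the slope. Beside it stands only the tab's grey hinge bracket, uphill: from 32 mm off the axis, 37 mm wide, 19 mm high above the slope.
- tab (a joint): Opening of the red flip-top tab, rad. 0 = closed, lying over the cap parallel to the slope; grows as its free end is lifted up and back over the hinge; stop at 1.9 (lip then behind the cap, above the canister's top). Starts at 0 to 0.1. Stiff hinge (about 0.035 N m): the tab stays where it is left.
- tab_lip (a point): Middle of the lip at the red tab's free end: 22 mm wide (y, along the hinge line), 22 long, 13 thick. The tab, 22 wide and 7 thick, rises from the hinge behind the cap, bends and runs over it; from the hinge line the lip is 84 mm along the tab's own -x (downhill when closed) and 43.5 mm along its z (out of its top). Closed, it hangs free, 46 mm from the cap's axis, 49 mm above the slope.
- tab_hinge (a point): Middle of the tab's hinge line, fixed on the canister, 38 mm uphill of the cap's axis and 12 mm above the slope. The hinge line is parallel to the canister's y axis; axes as the canister's.
- label_roll: White roll of paper labels standing on end, loose, about 80 mm across, 42 mm high, to the right of the canister. Bystander. Origin: its underside.
- salt_shaker: Clear salt shaker with a grey top, loose, 44 mm across, 90 mm high, in front of the canister to the left. Bystander. Origin: centre of its underside.
- wipes_tub: Round white and blue wipes tub, loose, 70 mm across, 142 mm high, to the left of the canister. Bystander. Origin: centre of its underside.
- tape_roll: Brown roll of packing tape lying flat, loose, 96 mm across, 48 mm high, near the front edge of the table. Bystander. Origin: centre of its underside.

How it is judged:
On the way, in this order (a step that is already met when the one before it is completed fails the run):
1. the red tab is flipped up and back, clear of the cap (at least 1.4 rad open) (value of joint tab above 1.4 rad), for 0.2 s.
2. the cap is unscrewed to its stop (at least 2.0 of 2.3 rad) (value of joint cap above 2 rad), for 0.2 s.
At the end, for the whole second after the job is handed in: The cap is turned to at least 2.0 rad (stop at 2.3), the tab still stands open by at least 1.3 rad, and both are at rest (value of joint tab above 1.3 rad and value of joint cap above 2 rad and velocity of joint cap between -0.05 and 0.05 rad/s and velocity of joint tab between -0.05 and 0.05 rad/s); the robot touches nothing.
It fails at once if the cap is turned while the tab is still over it (cap beyond 0.4 rad with the tab less than 1.0 rad open) (value of joint cap above 0.4 rad and value of joint tab below 1 rad).
It fails at once if a bystander is pushed away by more than 30 mm or tipped over (distance of any of label_roll, salt_shaker, wipes_tub, tape_roll from where it was at the start of the episode above 0.03 m or angle between any of wipes_tub, salt_shaker's own z axis and vertical above 0.5 rad).
It also fails if it takes over 54 s, if anything falls off the work surface, if the arm or the gripper's body presses on something with over 40 N, if the wrist force passes 120 N, or if a joint passes its speed limit or range.

## Robot

A 7-joint arm with a two-finger parallel gripper is mounted at the origin on a cart in front of the work surface, level with it; the furniture and walls round the work are solid. World frame = base frame: x ahead of the robot, y to its left, z up, the work surface at z = 0. Lengths are in m, angles in rad, forces in N, time in s.
With the tool pointing down it reaches from about 0.425 to 0.925 m from the base axis. Payload 6.8 kg.
Tool frame: the origin (TCP) lies at the very end of the fingers, on their centre line; the grasp point (between the pads) lies 19 mm behind it; z points along the fingers, x is the direction in which the jaws open and shut, and the axes are right-handed (so a half turn about z gives the same grasp; the last joint's range is limited). The gripper opens to 88 mm and grips with 3 to 60 N. Pads are 20 mm wide; open, the fingers measure 115 mm over their backs; the gripper's body (75 mm by 178 mm) begins 61 mm behind the grasp point.
Start: joints at [-1.263, 0.477, 0.022, 1.555, -0.011, 1.109, -0.083], TCP at [0.273, 0.618, 0.223] pointing down, gripper open.
Joint ranges: [-2.96, 2.96], [-0.34, 2.1], [-1.41, 1.46], [0.24, 2.44], [-1.37, 4.51], [0.17, 1.92], [-2.96, 2.96]. Speed limits (rad/s): [2.39, 2.39, 3.14, 3.14, 3.14, 3.14, 3.14].

## Interface

Orientations are given as a rotation vector (axis times angle).
In Python, from workcell import r, viewer gives the robot as it stands. The module is installed in compiled form; this text tells all that it offers.
- The arm moves only by the tool step_arm, never from a script. Its argument "steps" is a list of rows, each a list of 7 numbers: the closure in counts, from 0 (fully open) to 255 (shut), then the shift along the tool's x, y, z scaled (see below), then the turn, a rotation vector about the tool's x, y, z scaled (see below). A call has 1 to 20 rows; each row is the pose to reach, as a shift and turn from the pose commanded when the call began, along the tool's axes at that moment, turning the shorter way round; what a row does not reach only later rows make up. The controller multiplies each number of a shift by 0.3 m and each number of a turn by 360 degrees. A row lasts 1/10 s, in which the tool goes at most 50 mm and 8.59 degrees, less where a joint would pass 70% of its speed; a pose out of reach is approached as far as the arm can. A call with a number of a shift or a turn outside -1 to 1 is refused whole. A call with a gripper value outside its range is refused whole. The fingers move at their own pace and stop on an object; the grip force is fixed at half the most. Time passes only in rows, so rows that repeat a pose let the fingers close. It gives the time, the measured TCP pose, the force and the opening at its end, in the units of the state.
- r.observe(): the state, without advancing time (a new reading comes with each control period).
- viewer.capture(name): name is "side" or "top"; returns the picture (384x512x3 uint8, blue, green, red); there is no depth.
- viewer.camera_model(name): a dict with "fx", "fy", "cx", "cy" (pixels), "cam_to_world" (4x4, takes a point from camera to world coordinates). Camera axes: x right, y down, z forward; pixel columns grow to the right and rows downward; lengths in m; the calibration is good to about 2 mm. A picture is of the moment at which its call begins. camera_model takes no time and is no camera call.
- r.sign_off(): hands the job in, once; it reports no verdict.
The state is a dict: "clock": time; "joint_pos": joint angles; "qd": joint speeds; "tau": joint torques, N m; "eef_pos": TCP position; "orientation": TCP orientation; "contact_force": force on the tool from outside, world axes, zero at the start; "moment": the same for the moment, N m; "grip_width": finger opening in m.
Only numpy, scipy, OpenCV 4.12 (cv2) and the standard library are available. Lean on these libraries where they do the work, as an engineer would, in place of code of your own. Each camera call takes 0.05 s, during which the arm holds its last target.

## Working session

There is one attempt and no reset: what is moved stays moved. The work goes in short steps, Python scripts to look and compute and a tool call to move; the robot and the scene stay as the last step left them, time stands still between calls to the robot, and variables do not carry over. Pictures are saved under pics/ and viewed, and the job is handed in when it is done.

Besides the shell and the picture viewer there is one more tool, called after "Call:" as name(argument=value, ...) on one line, values as JSON. step_arm: Moves the arm, as the interface text tells. Its arguments: {"type":"object","properties":{"steps":{"type":"array"}},"required":["steps"]}

```bash
mkdir -p pics; python3 - <<'E'
from workcell import r, viewer
import cv2, numpy as np
np.set_printoptions(precision=4,suppress=True)
for n in ("side","top"):
    cv2.imwrite(f"pics/{n}0.png",viewer.capture(n))
    m=viewer.camera_model(n); print(n,m['fx'],m['fy'],m['cx'],m['cy']);print(np.array(m['cam_to_world']))
print(r.observe())
E
```

```text
side 385.7638411224346 385.7638411224346 258.6453764612308 198.77530702279833
[[ 0.9425 -0.2211  0.2505  0.2946]
 [-0.3341 -0.6257  0.7049 -0.4753]
 [ 0.0009 -0.748  -0.6637  0.7226]
 [ 0.      0.      0.      1.    ]]
top 428.93263794140313 428.93263794140313 251.11425287617058 186.71362427235775
[[ 0.0266 -0.9845  0.1736  0.3184]
 [-0.9996 -0.0282 -0.0068  0.1642]
 [ 0.0116 -0.1733 -0.9848  1.3166]
 [ 0.      0.      0.      1.    ]]
{'clock': 0.1, 'joint_pos': array([-1.2631,  0.4777,  0.0223,  1.5563, -0.0115,  1.1093, -0.0831]), 'qd': array([ 0.0005, -0.0015,  0.0006, -0.0026, -0.0012, -0.0007, -0.0005]), 'tau': array([  0.0042, -58.409 ,   1.5397, -27.3312,  -0.0542,   0.0131,
         0.0001]), 'eef_pos': array([0.2724, 0.617 , 0.2218]), 'orientation': array([ 2.6312,  1.7147, -0.0019]), 'contact_force': array([0.3588, 0.3984, 0.2955]), 'moment': array([-0.0018, -0.0121,  0.0126]), 'grip_width': 0.0872678535844257}
```

View pics/side0.png

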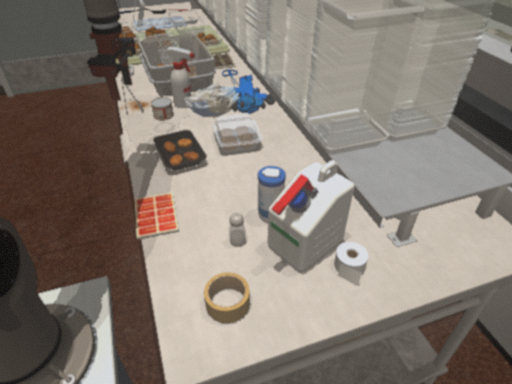

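View pics/top0.png

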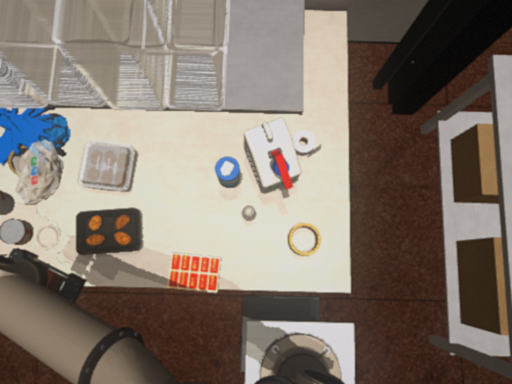

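```bash
python3 - <<'E'
import cv2
a=cv2.imread('pics/side0.png')[140:300,200:400]; b=cv2.imread('pics/top0.png')[100:260,200:340]
cv2.imwrite('pics/sc0.png',cv2.resize(a,None,fx=4,fy=3.75,interpolation=2)); cv2.imwrite('pics/tc0.png',cv2.resize(b,None,fx=3.75,fy=3.75,interpolation=2))
E
```

```text
(no output)
```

View pics/sc0.png

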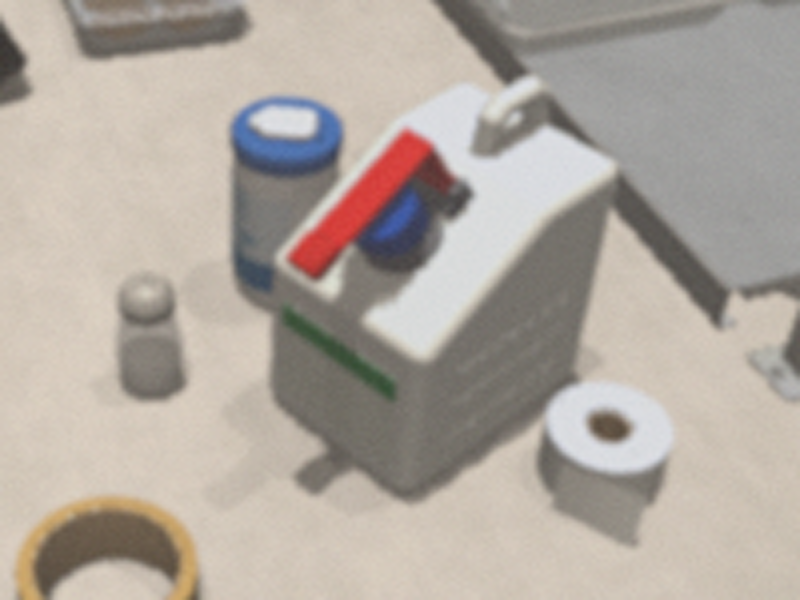

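View pics/tc0.png

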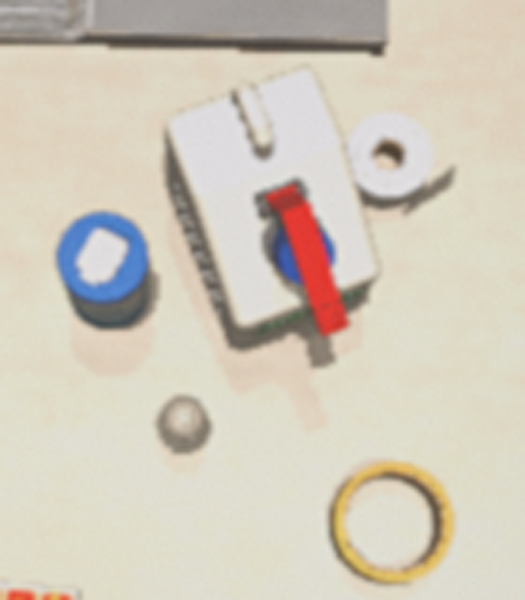

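```bash
cat > h.py <<'E'
import numpy as np, cv2
from workcell import r, viewer
np.set_printoptions(precision=4,suppress=True)
def ray(n,p):
    m=viewer.camera_model(n); T=np.array(m['cam_to_world'])
    d=np.array([(p[0]-m['cx'])/m['fx'],(p[1]-m['cy'])/m['fy'],1.]); d=T[:3,:3]@d
    return T[:3,3],d/np.linalg.norm(d)
def plane(n,p,z):
    o,d=ray(n,p); return o+d*(z-o[2])/d[2]
def tri(ps,pt):
    o1,d1=ray('side',ps);o2,d2=ray('top',pt)
    s=np.linalg.lstsq(np.c_[d1,-d2],o2-o1,rcond=None)[0]
    a=o1+s[0]*d1;b=o2+s[1]*d2
    return (a+b)/2,np.linalg.norm(a-b)
def proj(n,P):
    m=viewer.camera_model(n); T=np.array(m['cam_to_world'])
    c=T[:3,:3].T@(np.asarray(P)-T[:3,3]); return np.array([m['fx']*c[0]/c[2]+m['cx'],m['fy']*c[1]/c[2]+m['cy']])
def rigid(A,B):
    ca,cb=A.mean(0),B.mean(0);H=(A-ca).T@(B-cb)
    th=np.arctan2(H[0,1]-H[1,0],H[0,0]+H[1,1])
    R=np.array([[np.cos(th),-np.sin(th)],[np.sin(th),np.cos(th)]])
    return th,cb-R@ca,B-(A@R.T+cb-R@ca)
S=lambda x,y:(x/4+200,y/3.75+140)
Tp=lambda x,y:(x/3.75+200,y/3.75+100)
E
python3 - <<'E'
from h import *
L=[('top',Tp(168,125),(80,60,185)),('top',Tp(312,68),(80,-60,185)),('top',Tp(240,326),(-80,60,126)),('top',Tp(378,272),(-80,-60,126)),
('side',S(276,263),(-80,60,126)),('side',S(425,360),(-80,-60,126)),('side',S(617,170),(80,-60,185)),('side',S(548,215),(14,-60,185)),('side',S(408,497),(-80,-60,0)),('side',S(272,398),(-80,60,0))]
A=np.array([l[2][:2] for l in L])/1e3; B=np.array([plane(n,p,q[2]/1e3)[:2] for n,p,q in L])
th,t,res=rigid(A,B);print(th,t);print(res*1e3)
for n in('top','side'):
    k=[i for i,l in enumerate(L) if l[0]==n]; print(n,rigid(A[k],B[k])[:2])
print('lip end L/R corner', tri(S(290,258),Tp(318,335)),tri(S(318,278),Tp(348,325)))
print('tab top rear L/R', tri(S(408,130),Tp(268,192)),tri(S(436,152),Tp(297,184)))
print('tub',plane('top',Tp(102,255),.142),'shaker',plane('top',Tp(184,424),.09),'label',plane('top',Tp(390,155),.042),'tape',plane('top',Tp(392,520),.048))
E
```

```text
0.399705297875007 [0.6216 0.0958]
[[-6.1413 -4.6867]
 [-6.1278  1.2353]
 [ 4.1792 -0.3976]
 [ 1.9715  6.5534]
 [ 4.3765 -5.7905]
 [ 3.5145  4.4462]
 [-9.2073 -3.9122]
 [-2.9355 -1.0711]
 [ 4.809   5.9204]
 [ 5.5611 -2.2973]]
top (np.float64(0.4008958533023475), array([0.6201, 0.0965]))
side (np.float64(0.3916327905348995), array([0.6229, 0.0952]))
lip end L/R corner (array([0.5159, 0.065 , 0.1772]), np.float64(0.0023215439311092133)) (array([0.5232, 0.0437, 0.1789]), np.float64(0.001719866036277767))
tab top rear L/R (array([0.6048, 0.1065, 0.2147]), np.float64(0.009815372960067677)) (array([0.6119, 0.086 , 0.2123]), np.float64(0.009819142560440527))
tub [0.5768 0.2244 0.142 ] shaker [0.4576 0.1595 0.09  ] label [ 0.6896 -0.0037  0.042 ] tape [ 0.3913 -0.006   0.048 ]
```

```bash
cat >> h.py <<'E'
from scipy.spatial.transform import Rotation as Ro
YAW=0.395
def canR(): return Ro.from_rotvec([0,0,YAW]).as_matrix()
def cmd(pos,R,verb=True,pose=None):
    s=r.observe(); R0=Ro.from_rotvec(s['orientation']).as_matrix() if pose is None else pose[1]
    p0=s['eef_pos'] if pose is None else pose[0]
    d=R0.T@(np.asarray(pos)-p0); w=Ro.from_matrix(R0.T@R).as_rotvec()
    return np.r_[d/0.3,w/(2*np.pi)],np.linalg.norm(d),np.degrees(np.linalg.norm(w))
def down(): # jaws along canister y, pointing down
    C=canR(); z=np.array([0,0,-1.]); x=C[:,1]; return np.c_[x,np.cross(z,x),z]
E
python3 - <<'E'
from h import *
print(cmd([.53,.058,.25],down()))
s=r.observe();print(cmd([.40,.34,.30],down()))
E
```

```text
(array([-1.3582,  1.538 , -0.0916, -0.0001,  0.0002, -0.129 ]), np.float64(0.6161631615071527), np.float64(46.4493498400891))
(array([-0.6735,  0.762 , -0.2594, -0.0001,  0.0002, -0.129 ]), np.float64(0.31485401407020863), np.float64(46.4493498400891))
```

Call:
step_arm(steps=[[0,-0.1,0.11,-0.26,0,0,0],[0,-0.2,0.23,-0.26,0,0,-0.02],[0,-0.35,0.4,-0.26,0,0,-0.04],[0,-0.5,0.57,-0.26,0,0,-0.06],[0,-0.67,0.76,-0.26,0,0,-0.08],[0,-0.67,0.76,-0.26,0,0,-0.1],[0,-0.67,0.76,-0.26,0,0,-0.129],[0,-0.67,0.76,-0.26,0,0,-0.129],[0,-0.67,0.76,-0.26,0,0,-0.129],[0,-0.67,0.76,-0.26,0,0,-0.129]])

```text
clock: 1.1
eef_pos: [0.3995, 0.3421, 0.3005]
orientation: [-1.743, -2.613, 0.0]
contact_force: [-0.3, 0.7, 0.3]
grip_width: 0.0878
```

```bash
python3 - <<'E'
from h import *
s=r.observe();print(s['clock'],s['joint_pos'],s['eef_pos']);print(cmd([.53,.058,.25],down()))
E
```

```text
1.1 [-0.8386  0.1623  0.0138  1.8124 -0.0029  1.1672  1.1414] [0.3995 0.3421 0.3005]
(array([-1.0413,  0.0378,  0.1679, -0.0001, -0.    , -0.0001]), np.float64(0.3166395095961886), np.float64(0.04351073032694012))
```

Call:
step_arm(steps=[[0,-0.15,0.01,0,0,0,0],[0,-0.3,0.01,0.05,0,0,0],[0,-0.45,0.02,0.08,0,0,0],[0,-0.6,0.03,0.1,0,0,0],[0,-0.75,0.03,0.13,0,0,0],[0,-0.9,0.04,0.16,0,0,0],[0,-1.0,0.04,0.168,0,0,0],[0,-1.0,0.04,0.168,0,0,0],[0,-1.0,0.04,0.168,0,0,0]])

```text
clock: 2.0
eef_pos: [0.5264, 0.0702, 0.2499]
orientation: [-1.743, -2.613, 0.0]
contact_force: [1.0, 0.5, -0.0]
grip_width: 0.0879
```

```bash
python3 - <<'E'
from h import *
for n in ("side","top"):
    im=viewer.capture(n); cv2.imwrite(f"pics/{n}1.png",im)
a=cv2.imread('pics/side1.png')[140:300,200:400]; b=cv2.imread('pics/top1.png')[100:260,200:340]
cv2.imwrite('pics/c1.png',np.hstack([cv2.resize(a,None,fx=2.2,fy=2.2),cv2.resize(b,None,fx=2.2,fy=2.2)]))
s=r.observe();print(s['clock'],s['joint_pos'],s['eef_pos']);print(cmd([.53,.058,.159],down()))
E
```

```text
2.1 [-0.4482  0.2116  0.2296  1.8796 -0.0557  1.0567  1.7722] [0.5261 0.0715 0.2501]
(array([-0.0466, -0.0054,  0.3038, -0.    , -0.0001,  0.0004]), np.float64(0.09221140057213399), np.float64(0.1529781704774007))
```

View pics/c1.png

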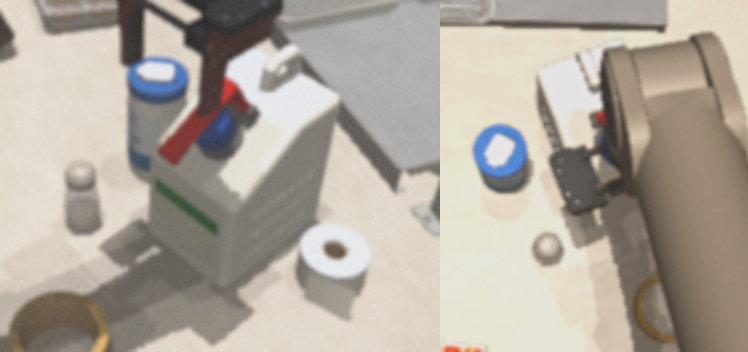

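Call:
step_arm(steps=[[0,-0.047,-0.005,0,0,0,0],[0,-0.047,-0.005,0.1,0,0,0],[0,-0.047,-0.005,0.2,0,0,0],[0,-0.047,-0.005,0.3,0,0,0],[0,-0.047,-0.005,0.3,0,0,0],[0,-0.047,-0.005,0.3,0,0,0]])

```text
clock: 2.7
eef_pos: [0.5306, 0.0556, 0.1607]
orientation: [-1.742, -2.614, 0.001]
contact_force: [0.2, -0.2, 0.1]
grip_width: 0.0878
```

```bash
python3 - <<'E'
from h import *
im=viewer.capture('side'); cv2.imwrite("pics/c2.png",cv2.resize(im[140:300,200:400],None,fx=3.75,fy=3.75))
s=r.observe();print(s['clock'],s['joint_pos'],s['eef_pos'],s['contact_force']);print(proj('side',[.53,.058,.178]))
E
```

```text
2.75 [-0.4079  0.3195  0.2269  1.9668 -0.0931  0.8635  1.8342] [0.5314 0.0557 0.1616] [-0.1926 -0.047   0.4599]
[279.5719 209.2592]
```

View pics/c2.png

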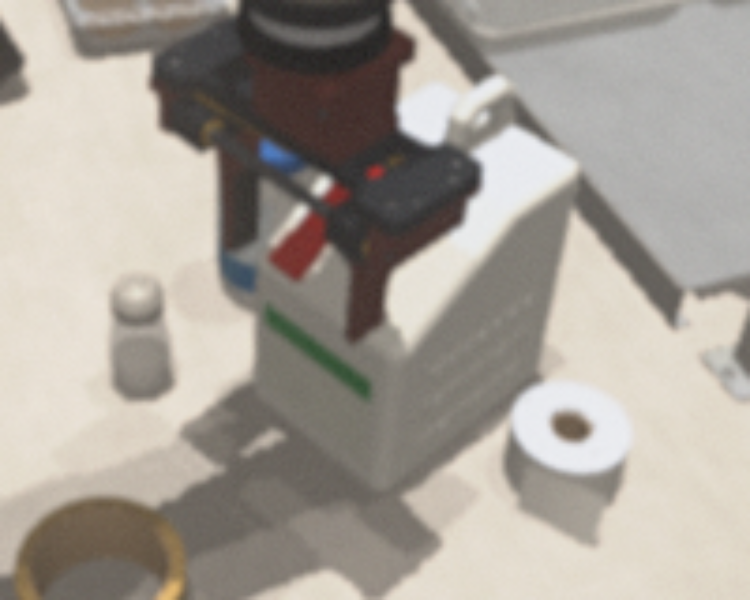

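Call:
step_arm(steps=[[120,0,0,0,0,0,0],[150,0,0,0,0,0,0],[200,0,0,0,0,0,0],[200,0,0,0,0,0,0],[200,0,0,0,0,0,0],[200,0,0,0,0,0,0],[200,0,0,0,0,0,0],[200,0,0,0,0,0,0]])

```text
clock: 3.55
eef_pos: [0.5303, 0.0558, 0.1602]
orientation: [-1.743, -2.613, 0.0]
contact_force: [-3.5, 6.5, -0.7]
grip_width: 0.0272
```

```bash
python3 - <<'E'
from h import *
s=r.observe();print(s['clock'],s['eef_pos'],s['orientation'],s['contact_force'],s['grip_width'])
C=canR()
g=s['eef_pos']-[0,0,.019]*np.array([0,0,-1]); print('grasp',g, 'lip est .53 .058 .178')
# arc about hinge; rows relative to the present pose, orientation fixed / tilted
hinge=np.array([.6165,.094,.186]); v=C.T@(g-hinge); print(v, np.hypot(v[0],v[2]))
R0=Ro.from_rotvec(s['orientation']).as_matrix()
for a in np.arange(0.1,1.9,.1):
    k=Ro.from_rotvec([0,a,0]).as_matrix(); d=C@(k@v-v); print(round(a,2),R0.T@d/.3)
E
```

```text
3.55 [0.5303 0.0558 0.1602] [-1.7425 -2.6133  0.    ] [-3.4521  6.4601 -0.6525] 0.02720838264035273
grasp [0.5303 0.0558 0.1792] lip est .53 .058 .178
[-0.0943 -0.0021 -0.0068] 0.09450075140176414
0.1 [ 0.     -0.0007 -0.0315]
0.2 [ 0.      0.0017 -0.0629]
0.3 [ 0.0001  0.0073 -0.0939]
0.4 [ 0.0001  0.0159 -0.1241]
0.5 [ 0.0001  0.0275 -0.1534]
0.6 [ 0.0001  0.042  -0.1814]
0.7 [ 0.0001  0.0591 -0.2078]
0.8 [ 0.0001  0.0789 -0.2323]
0.9 [ 0.0002  0.101  -0.2548]
1.0 [ 0.0002  0.1252 -0.2749]
1.1 [ 0.0002  0.1513 -0.2925]
1.2 [ 0.0002  0.179  -0.3074]
1.3 [ 0.0002  0.2081 -0.3195]
1.4 [ 0.0003  0.2382 -0.3286]
1.5 [ 0.0003  0.2691 -0.3346]
1.6 [ 0.0003  0.3005 -0.3376]
1.7 [ 0.0003  0.332  -0.3374]
1.8 [ 0.0003  0.3633 -0.334 ]
```

Call:
step_arm(steps=[[200,0.007,0,0,0,0,0],[200,0.007,0,0,0,0,0],[200,0.007,0,0,0,0,0],[200,0.007,0,0,0,0,0],[200,0.007,0,0,0,0,0]])

```text
clock: 4.05
eef_pos: [0.5292, 0.0586, 0.1601]
orientation: [-1.741, -2.614, -0.0]
contact_force: [-2.9, 5.3, -0.7]
grip_width: 0.022
```

Call:
step_arm(steps=[[200,0,-0.001,-0.03,0,0,0],[200,0,0.002,-0.063,0,0,0],[200,0,0.007,-0.094,0,0,0],[200,0,0.016,-0.124,0,0,0],[200,0,0.027,-0.153,0,0,0]])

```text
clock: 4.55
eef_pos: [0.5368, 0.0619, 0.2059]
orientation: [-1.74, -2.614, -0.0]
contact_force: [0.5, 5.7, -5.4]
grip_width: 0.0219
```

Call:
step_arm(steps=[[200,0,0.015,-0.028,0,0,0],[200,0,0.032,-0.055,0,0,0],[200,0,0.052,-0.079,0,0,0],[200,0,0.074,-0.102,0,0,0],[200,0,0.098,-0.122,0,0,0],[200,0,0.124,-0.14,0,0,0],[200,0,0.152,-0.154,0,0,0]])

```text
clock: 5.25
eef_pos: [0.5776, 0.079, 0.2514]
orientation: [-1.739, -2.611, 0.004]
contact_force: [-4.9, 3.4, -2.8]
grip_width: 0.0219
```

```bash
python3 - <<'E'
from h import *
im=viewer.capture('side'); cv2.imwrite("pics/c3.png",cv2.resize(im[140:300,200:400],None,fx=3.75,fy=3.75))
s=r.observe();print(s['clock'],s['joint_pos'],s['eef_pos'],s['contact_force'])
E
```

```text
5.3 [-0.4322  0.3048  0.2379  1.7559 -0.0809  1.093   1.7994] [0.579  0.0796 0.2521] [-3.9967  2.9576  0.8178]
```

View pics/c3.png

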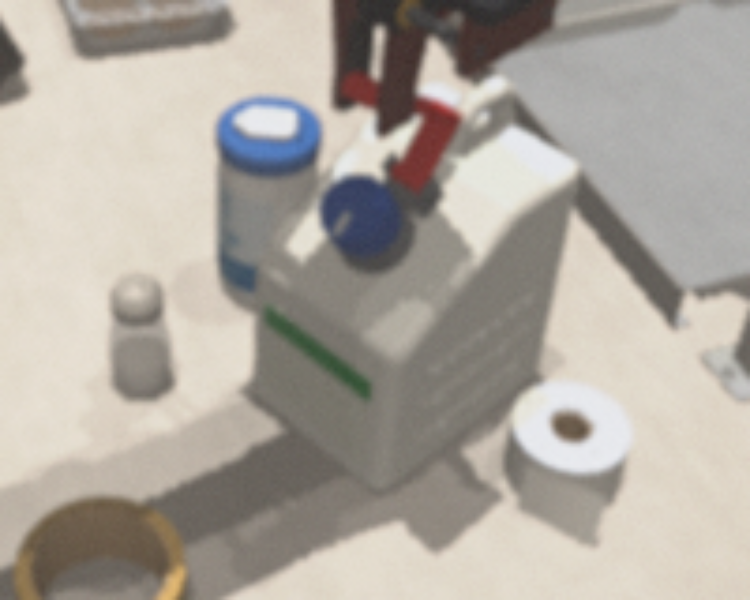

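Call:
step_arm(steps=[[200,0,0.029,-0.013,0,0,0],[200,0,0.059,-0.022,0,0,0],[200,0,0.09,-0.028,0,0,0],[200,0,0.121,-0.031,0,0,0],[200,0,0.153,-0.03,0,0,0],[200,0,0.175,-0.028,0,0,0],[200,0,0.175,-0.028,0,0,0],[200,0,0.175,-0.028,0,0,0]])

```text
clock: 6.1
eef_pos: [0.6268, 0.0996, 0.2601]
orientation: [-1.74, -2.612, 0.001]
contact_force: [-3.2, 4.8, -1.0]
grip_width: 0.0217
```

```bash
python3 - <<'E'
from h import *
im=viewer.capture('side'); cv2.imwrite("pics/c4.png",cv2.resize(im[140:300,200:400],None,fx=3.75,fy=3.75))
s=r.observe();print(s['clock'],s['joint_pos'],s['eef_pos'],s['contact_force'])
v=canR().T@(s['eef_pos']+[0,0,.019]-np.array([.6165,.094,.186]));print(v, np.radians(184.6)-np.arctan2(v[2],v[0]))
E
```

```text
6.15 [-0.4312  0.3844  0.2371  1.6264 -0.0987  1.1444  1.7967] [0.6268 0.0996 0.2601] [-2.7079  4.4484 -0.2735]
[0.0116 0.0012 0.0931] 1.7751557295609286
```

View pics/c4.png

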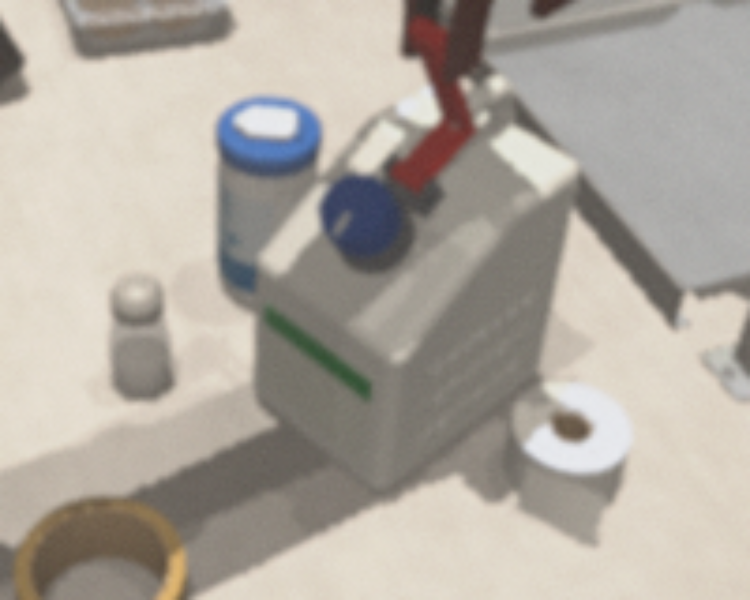

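Call:
step_arm(steps=[[100,0,0,0,0,0,0],[0,0,0,0,0,0,0],[0,0,0,0,0,0,0],[0,0,0,0,0,0,0],[0,0,0,0,0,0,0],[0,0,0,0,0,0,0],[0,0,0,-0.1,0,0,0],[0,0,0,-0.2,0,0,0],[0,0,-0.1,-0.25,0,0,0],[0,0,-0.2,-0.25,0,0,0],[0,0,-0.35,-0.25,0,0,0],[0,0,-0.5,-0.2,0,0,0],[0,0,-0.6,-0.2,0,0,0],[0,0,-0.7,-0.2,0,0,0],[0,0,-0.7,-0.2,0,0,0],[0,0,-0.7,-0.2,0,0,0]])

```text
clock: 7.75
eef_pos: [0.4341, 0.0177, 0.3213]
orientation: [1.742, 2.613, 0.003]
contact_force: [0.4, 0.2, -0.1]
grip_width: 0.0878
```

```bash
python3 - <<'E'
from h import *
ims={}
for n in ("side","top"):
    ims[n]=viewer.capture(n); cv2.imwrite(f"pics/{n}5.png",ims[n])
cv2.imwrite('pics/c5.png',np.hstack([cv2.resize(ims['side'][140:300,200:400],None,fx=2.2,fy=2.2),cv2.resize(ims['top'][100:260,200:340],None,fx=2.2,fy=2.2)]))
s=r.observe();print(s['clock'],s['joint_pos'],s['eef_pos'])
for n in ims:
    hsv=cv2.cvtColor(ims[n],cv2.COLOR_BGR2HSV); m=cv2.inRange(hsv,(105,110,40),(130,255,255))
    k,l,st,ce=cv2.connectedComponentsWithStats(m)
    for i in range(1,k):
        if st[i,4]>40: print(n,st[i],ce[i])
E
```

```text
7.85 [-0.4369 -0.0335  0.2468  1.9751  0.0088  1.1982  1.7726] [0.4348 0.0182 0.321 ]
side [265 169  20  15 136] [275.6618 178.2721]
side [286 187  19  18 224] [295.2545 194.9598]
top [   0  108   59   57 1874] [ 22.4402 129.8965]
top [ 59 125  11  18  54] [ 64.7222 134.1296]
top [216 157  23  24 262] [227.2405 168.9885]
top [274 159  15  17 168] [280.4167 166.625 ]
```

View pics/c5.png

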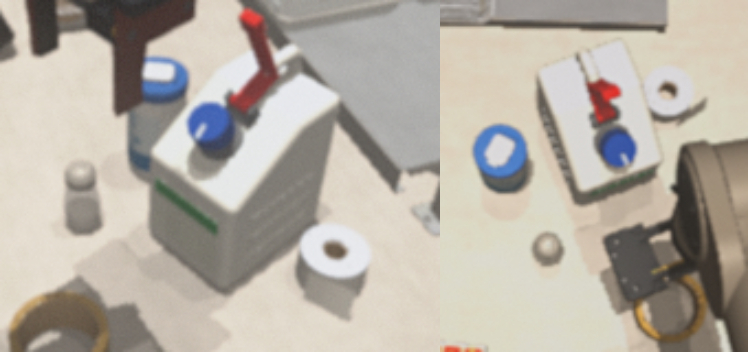

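```bash
python3 - <<'E'
from h import *
pts={}
for n,box in (('side',(280,180,310,210)),('top',(268,150,295,182))):
    im=cv2.imread(f'pics/{n}5.png'); big=cv2.resize(im[box[1]:box[3],box[0]:box[2]],None,fx=8,fy=8,interpolation=cv2.INTER_CUBIC)
    hsv=cv2.cvtColor(big,cv2.COLOR_BGR2HSV); m=cv2.inRange(hsv,(105,90,40),(130,255,255))
    c=max(cv2.findContours(m,0,2)[0],key=cv2.contourArea); h=cv2.convexHull(c); M=cv2.moments(h)
    p=np.array([M['m10'],M['m01']])/M['m00']; bb=cv2.boundingRect(h)
    p2=np.array([bb[0]+bb[2]/2,bb[1]+bb[3]/2])
    f=lambda q:(q+.5)/8-.5+np.array(box[:2])
    pts[n]=f(p); print(n,f(p),f(p2),np.array(bb[2:])/8)
P,g=tri(pts['side'],pts['top']);print('cap blob',P,g)
C=canR(); o=np.array([.6216,.0958,0])
n_=C@[-.53,0,.848]
for hgt in (18,31,32,44):
    q=o+C@np.array([-.033,0,.1555])+n_*hgt/1e3; print(hgt,q,proj('side',q),proj('top',q))
print('blob in canister',C.T@(P-o))
E
```

```text
side [295.4232 196.3038] [295.25 196.5 ] [20.125 19.875]
top [280.5156 166.9418] [280.75   166.9375] [15.625 16.75 ]
cap blob [0.5744 0.0783 0.1839] 0.0005802182504297725
18 [0.5823 0.0794 0.1708] [298.3516 199.7392] [279.742  165.2481]
31 [0.576  0.0768 0.1818] [296.4715 197.3099] [280.9984 166.6597]
32 [0.5755 0.0766 0.1826] [296.3248 197.1204] [281.0961 166.7694]
44 [0.5696 0.0741 0.1928] [294.5412 194.8159] [282.2808 168.1005]
blob in canister [-0.0503  0.002   0.1839]
```

```bash
cat >> h.py <<'E'
FOOT=np.array([.6216,.0958,0])+Ro.from_rotvec([0,0,.397]).as_matrix()@np.array([-.033,.0017,.1555])
def capR(phi):
    C=Ro.from_rotvec([0,0,.397]).as_matrix(); n=C@np.array([-.53,0,.848]); n/=np.linalg.norm(n)
    x=Ro.from_rotvec(n*np.radians(phi)).as_matrix()@C[:,1]; z=-n
    return np.c_[x,np.cross(z,x),z]
def capP(h):
    return FOOT-capR(0)[:,2]*h/1e3
E
python3 - <<'E'
from h import *
print(capP(108),capP(18)); print(cmd(capP(108),capR(-38)))
E
```

```text
[0.5377 0.0625 0.2471] [0.5817 0.0809 0.1708]
(array([ 0.0043,  0.3733,  0.2467, -0.0854,  0.0295,  0.1025]), np.float64(0.13422775688028138), np.float64(49.195064365719446))
```

Call:
step_arm(steps=[[0,0,0.05,0.05,-0.014,0.005,0.017],[0,0,0.1,0.1,-0.028,0.01,0.034],[0,0,0.15,0.13,-0.043,0.015,0.051],[0,0.002,0.2,0.15,-0.057,0.02,0.068],[0,0.003,0.25,0.18,-0.071,0.025,0.085],[0,0.004,0.32,0.22,-0.085,0.03,0.103],[0,0.004,0.373,0.247,-0.085,0.03,0.103],[0,0.004,0.373,0.247,-0.085,0.03,0.103],[0,0.004,0.373,0.247,-0.085,0.03,0.103],[0,0.004,0.373,0.247,-0.085,0.03,0.103]])

```text
clock: 8.85
eef_pos: [0.5371, 0.0617, 0.2472]
orientation: [2.305, 1.754, 0.802]
contact_force: [-0.4, -0.4, 0.2]
grip_width: 0.0878
```

```bash
python3 - <<'E'
from h import *
im=viewer.capture('side'); cv2.imwrite("pics/c6.png",cv2.resize(im[120:300,190:400],None,fx=3.3,fy=3.3))
s=r.observe();print(s['clock'],s['joint_pos'],s['eef_pos'],s['contact_force']);print(cmd(capP(108),capR(-38)));print(cmd(capP(18),capR(-38)))
E
```

```text
8.9 [-0.4196 -0.0145  0.2734  2.2627 -0.3644  0.3734  1.4607] [0.537  0.0616 0.2473] [-0.0492 -0.362   0.0612]
(array([ 0.0029,  0.0007,  0.0023, -0.0004, -0.0001, -0.0007]), np.float64(0.0011234171238685077), np.float64(0.29589079729541884))
(array([ 0.0026,  0.0015,  0.3023, -0.0004, -0.0001, -0.0007]), np.float64(0.09069681008158897), np.float64(0.29589079729541884))
```

View pics/c6.png

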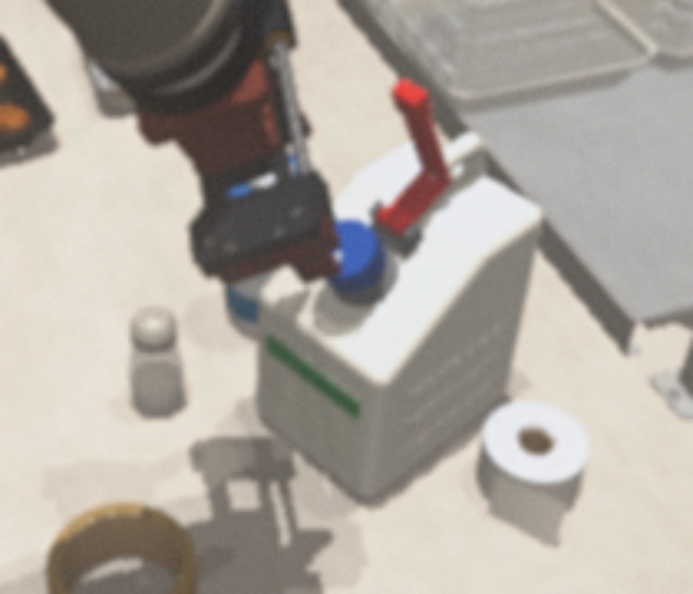

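Call:
step_arm(steps=[[0,0.003,0.001,0.05,0,0,0],[0,0.003,0.001,0.1,0,0,0],[0,0.003,0.001,0.15,0,0,0],[0,0.003,0.001,0.18,0,0,0],[0,0.003,0.001,0.18,0,0,0]])

```text
clock: 9.4
eef_pos: [0.5633, 0.0737, 0.2007]
orientation: [2.306, 1.755, 0.801]
contact_force: [0.5, -0.2, -0.0]
grip_width: 0.0878
```

```bash
python3 - <<'E'
from h import *
ims={n:viewer.capture(n) for n in('side','top')}
cv2.imwrite('pics/c7.png',np.hstack([cv2.resize(ims['side'][140:300,200:400],None,fx=2.2,fy=2.2),cv2.resize(ims['top'][100:260,200:340],None,fx=2.2,fy=2.2)]))
s=r.observe();print(s['clock'],s['joint_pos'],s['eef_pos'],s['contact_force']);print(cmd(capP(18),capR(-38)))
E
```

```text
9.5 [-0.39    0.1152  0.2413  2.2603 -0.6115  0.2725  1.6932] [0.5634 0.0734 0.2017] [ 0.4533  0.1932 -1.2054]
(array([ 0.0003,  0.0015,  0.1224, -0.0005, -0.0001, -0.0007]), np.float64(0.03672261791695039), np.float64(0.3203349511532549))
```

View pics/c7.png

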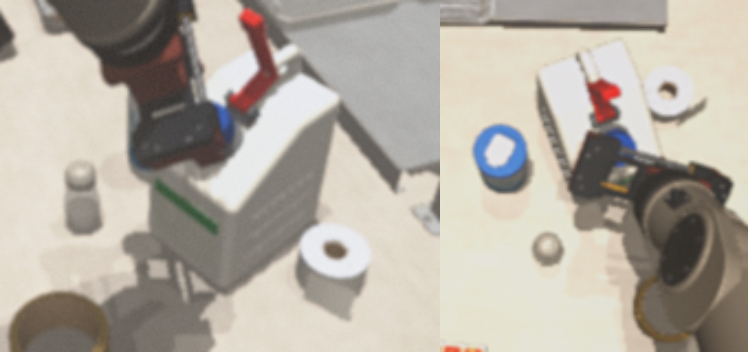

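Call:
step_arm(steps=[[0,0,0.001,0.04,0,0,0],[0,0,0.001,0.08,0,0,0],[0,0,0.002,0.11,0,0,0],[0,0,0.002,0.12,0,0,0],[0,0,0.002,0.12,0,0,0]])

```text
clock: 10.0
eef_pos: [0.5814, 0.0808, 0.1713]
orientation: [2.306, 1.754, 0.802]
contact_force: [-0.2, -0.1, 0.5]
grip_width: 0.0875
```

```bash
python3 - <<'E'
from h import *
ims={n:viewer.capture(n) for n in('side','top')}
cv2.imwrite('pics/c8.png',np.hstack([cv2.resize(ims['side'][140:300,200:400],None,fx=2.2,fy=2.2),cv2.resize(ims['top'][100:260,200:340],None,fx=2.2,fy=2.2)]))
s=r.observe();print(s['clock'],s['joint_pos'],s['eef_pos'],s['contact_force']);print(cmd(capP(18),capR(-38)))
E
```

```text
10.1 [-0.3063  0.2008  0.1453  2.2461 -0.7876  0.2115  1.8632] [0.5815 0.0807 0.1716] [0.009  0.0736 0.4704]
(array([-0.0001, -0.0006,  0.0029, -0.0004, -0.0001, -0.0007]), np.float64(0.0008766222654261508), np.float64(0.305260185462036))
```

View pics/c8.png

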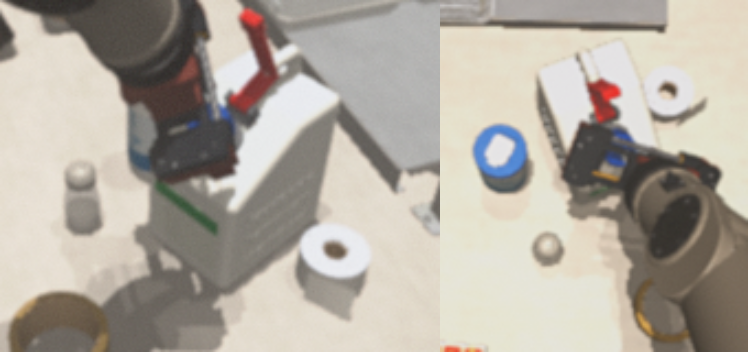

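Call:
step_arm(steps=[[100,0,0,0,0,0,0],[200,0,0,0,0,0,0],[200,0,0,0,0,0,0],[200,0,0,0,0,0,0],[200,0,0,0,0,0,0],[200,0,0,0,0,0,0],[200,0,0,0,0,0,0],[200,0,0,0,0,0,0]])

```text
clock: 10.9
eef_pos: [0.5814, 0.0808, 0.1708]
orientation: [2.306, 1.754, 0.802]
contact_force: [-0.2, 0.5, -0.4]
grip_width: 0.0414
```

Call:
step_arm(steps=[[200,0,0,0,0,0,-0.014],[200,0,0,-0.001,0,0,-0.028],[200,0,0,-0.001,0,0,-0.042],[200,0,0,-0.002,0,0,-0.056],[200,0,0,-0.003,0,0,-0.07],[200,0,0,-0.003,0,0,-0.084],[200,0,0,-0.004,0,0,-0.098],[200,0,0,-0.004,0,0,-0.106],[200,0,0,-0.004,0,0,-0.106]])

```text
clock: 11.8
eef_pos: [0.5808, 0.0807, 0.1719]
orientation: [1.53, 2.299, 0.659]
contact_force: [-0.3, 0.8, 1.1]
grip_width: 0.0409
```

```bash
python3 - <<'E'
from h import *
s=r.observe();print(s['clock'],s['joint_pos'],s['eef_pos'],s['contact_force'],s['moment'],s['grip_width']);print(cmd(capP(19.2),capR(0)));print(cmd(capP(20.5),capR(38)))
E
```

```text
11.8 [-0.166   0.2015 -0.0117  2.2379 -0.638   0.1952  2.3869] [0.5808 0.0807 0.1719] [-0.2689  0.776   1.1363] [-0.2267  0.5266  0.1279] 0.04093044699073506
(array([-0.0004,  0.0007,  0.0009, -0.0004, -0.0004, -0.0002]), np.float64(0.0003764863957717273), np.float64(0.21752620599410996))
(array([-0.0004,  0.0007, -0.0034, -0.0002, -0.0005, -0.1058]), np.float64(0.0010556068782139804), np.float64(38.07415792558333))
```

Call:
step_arm(steps=[[200,0,0,0,0,0,-0.012],[200,0,0,-0.001,0,0,-0.024],[200,0,0,-0.001,0,0,-0.036],[200,0,0,-0.002,0,0,-0.048],[200,0,0,-0.002,0,0,-0.06],[200,0,0,-0.003,0,0,-0.064],[200,0,0,-0.003,0,0,-0.064]])

```text
clock: 12.5
eef_pos: [0.5803, 0.0805, 0.1726]
orientation: [1.018, 2.498, 0.546]
contact_force: [1.1, 1.3, -1.3]
grip_width: 0.0413
```

```bash
python3 - <<'E'
from h import *
s=r.observe();print(s['clock'],s['joint_pos'],s['eef_pos'],s['contact_force'],s['moment'],s['grip_width']);print(cmd(capP(20),capR(23)));
E
```

```text
12.5 [-0.0823  0.2031 -0.1045  2.233  -0.5373  0.1883  2.6913] [0.5803 0.0805 0.1726] [ 1.0949  1.2645 -1.3212] [-0.114   0.4267  0.0309] 0.04128005355475012
(array([-0.0008,  0.0006,  0.0009, -0.0002, -0.0005, -0.0004]), np.float64(0.00041183710475424696), np.float64(0.2513869090958715))
```

Call:
step_arm(steps=[[200,0,0,0,0,0,-0.014],[200,0,0,-0.001,0,0,-0.028],[200,0,0,-0.001,0,0,-0.028],[100,0,0,-0.001,0,0,-0.028],[0,0,0,-0.001,0,0,-0.028],[0,0,0,-0.001,0,0,-0.028],[0,0,0,-0.001,0,0,-0.028],[0,0,0,-0.001,0,0,-0.028],[0,0,0,-0.001,0,0,-0.028],[0,0,0,-0.06,0,0,-0.028],[0,0,0,-0.13,0,0,-0.028],[0,0,0,-0.13,0,0,-0.028]])

```text
clock: 13.7
eef_pos: [0.5618, 0.072, 0.2078]
orientation: [0.786, 2.552, 0.493]
contact_force: [0.2, 0.3, 0.7]
grip_width: 0.0878
```

```bash
python3 - <<'E'
from h import *
ims={n:viewer.capture(n) for n in('side','top')}
cv2.imwrite('pics/c9.png',np.hstack([cv2.resize(ims['side'][140:300,200:400],None,fx=2.2,fy=2.2),cv2.resize(ims['top'][100:260,200:340],None,fx=2.2,fy=2.2)]))
s=r.observe();print(s['clock'],s['joint_pos'],s['eef_pos'],s['contact_force']);print(cmd(capP(58),capR(-50)));
E
```

```text
13.8 [-0.0771  0.1147 -0.0937  2.2415 -0.4406  0.2656  2.7734] [0.5617 0.0726 0.2061] [-0.5914  0.8875 -0.212 ]
(array([ 0.0005, -0.0009,  0.0047, -0.0003, -0.0003,  0.2307]), np.float64(0.0014524963468896814), np.float64(83.03673131903439))
```

View pics/c9.png

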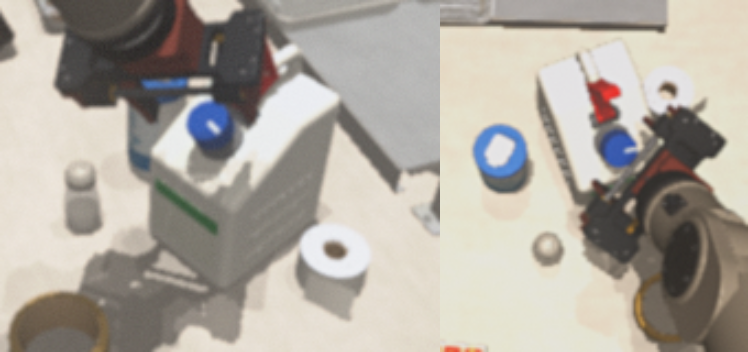

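Call:
step_arm(steps=[[0,0,0,0,0,0,0.02],[0,0,0,0,0,0,0.04],[0,0,0,0,0,0,0.06],[0,0,0,0,0,0,0.08],[0,0,0,0,0,0,0.1],[0,0,0,0,0,0,0.12],[0,0,0,0,0,0,0.14],[0,0,0,0,0,0,0.16],[0,0,0,0,0,0,0.18],[0,0,0,0,0,0,0.2],[0,0,0,0,0,0,0.22],[0,0,0,0,0,0,0.23],[0,0,0,0,0,0,0.23],[0,0,0,0,0,0,0.23],[0,0,0,0,0,0,0.23]])

```text
clock: 15.3
eef_pos: [0.5614, 0.0725, 0.2053]
orientation: [2.51, 1.541, 0.831]
contact_force: [0.1, -0.2, -0.3]
grip_width: 0.0874
```

```bash
python3 - <<'E'
from h import *
s=r.observe();print(s['clock'],s['joint_pos'],s['eef_pos'],s['contact_force']);print(cmd(capP(22),capR(-50)));
E
```

```text
15.3 [-0.3285  0.1063  0.1752  2.2565 -0.5575  0.2776  1.4414] [0.5614 0.0725 0.2053] [ 0.1073 -0.2474 -0.2842]
(array([ 0.0008,  0.0015,  0.1232, -0.0006,  0.0001,  0.0009]), np.float64(0.036977950455512325), np.float64(0.38496908486578174))
```

Call:
step_arm(steps=[[0,0.001,0.001,0.04,0,0,0],[0,0.001,0.001,0.08,0,0,0],[0,0.001,0.001,0.11,0,0,0],[0,0.001,0.001,0.122,0,0,0],[0,0.001,0.001,0.122,0,0,0],[100,0.001,0.001,0.122,0,0,0],[200,0.001,0.001,0.122,0,0,0],[200,0.001,0.001,0.122,0,0,0],[200,0.001,0.001,0.122,0,0,0],[200,0.001,0.001,0.122,0,0,0],[200,0.001,0.001,0.122,0,0,0],[200,0.001,0.001,0.122,0,0,0],[200,0.001,0.001,0.122,0,0,0]])

```text
clock: 16.6
eef_pos: [0.5794, 0.0798, 0.1749]
orientation: [2.511, 1.539, 0.831]
contact_force: [-1.6, -2.0, 1.6]
grip_width: 0.0413
```

```bash
python3 - <<'E'
from h import *
s=r.observe();print(s['clock'],s['joint_pos'],s['eef_pos'],s['contact_force'],s['moment'],s['grip_width'])
E
```

```text
16.6 [-0.2604  0.1919  0.0948  2.2441 -0.7126  0.2121  1.5898] [0.5794 0.0798 0.1749] [-1.6348 -2.0046  1.5929] [-0.4142  0.5734 -0.0423] 0.04131486021638944
```

Call:
step_arm(steps=[[200,0,0,0,0,0,-0.014],[200,0,0,-0.001,0,0,-0.028],[200,0,0,-0.001,0,0,-0.042],[200,0,0,-0.002,0,0,-0.056],[200,0,0,-0.003,0,0,-0.07],[200,0,0,-0.003,0,0,-0.084],[200,0,0,-0.004,0,0,-0.098],[200,0,0,-0.004,0,0,-0.112],[200,0,0,-0.005,0,0,-0.126],[200,0,0,-0.005,0,0,-0.14],[200,0,0,-0.006,0,0,-0.14],[200,0,0,-0.006,0,0,-0.14]])

```text
clock: 17.8
eef_pos: [0.5785, 0.0797, 0.1763]
orientation: [1.517, 2.305, 0.656]
contact_force: [-0.2, -0.8, -0.7]
grip_width: 0.0413
```

```bash
python3 - <<'E'
from h import *
s=r.observe();n=-capR(0)[:,2];print(s['clock'],s['joint_pos'],s['eef_pos'],s['contact_force'],s['moment'],s['moment']@n,s['grip_width']);print(cmd(capP(23.7),capR(0)))
E
```

```text
17.8 [-0.0703  0.1942 -0.1163  2.2327 -0.5087  0.1962  2.2733] [0.5785 0.0797 0.1763] [-0.2162 -0.8092 -0.6797] [-0.2679  0.6201  0.0358] 0.03421203549265404 0.041304743972417304
(array([-0.0005, -0.0003,  0.0027, -0.0004, -0.0004,  0.0014]), np.float64(0.0008288476250662417), np.float64(0.5532597678026333))
```

Call:
step_arm(steps=[[200,0,0,0,0,0,-0.008],[200,0,0,0,0,0,-0.016],[200,0,0,-0.001,0,0,-0.024],[200,0,0,-0.001,0,0,-0.032],[200,0,0,-0.001,0,0,-0.036],[200,0,0,-0.001,0,0,-0.036]])

```text
clock: 18.4
eef_pos: [0.5794, 0.0806, 0.1774]
orientation: [1.228, 2.427, 0.596]
contact_force: [3.5, 3.3, -1.8]
grip_width: 0.0414
```

```bash
python3 - <<'E'
from h import *
s=r.observe();n=-capR(0)[:,2];print(s['clock'],s['joint_pos'],s['eef_pos'],s['contact_force'],s['moment'],s['moment']@n,s['grip_width']);print(cmd(capP(24),capR(13)))
E
```

```text
18.4 [-0.0207  0.1965 -0.1722  2.2283 -0.4511  0.1923  2.4447] [0.5794 0.0806 0.1774] [ 3.5313  3.2642 -1.8111] [ 0.8429  0.0557 -0.2462] -0.6322043863578825 0.04138877889568834
(array([-0.0006, -0.0056,  0.0027,  0.    , -0.0005,  0.0014]), np.float64(0.0018644911401226134), np.float64(0.5461460322025548))
```

Call:
step_arm(steps=[[200,0,0,0,0,0,0.004],[100,0,0,0,0,0,0.004],[0,0,0,0,0,0,0.004],[0,0,0,0,0,0,0.004],[0,0,0,0,0,0,0.004],[0,0,0,0,0,0,0.004],[0,0,0,0,0,0,0.004],[0,0,0,-0.08,0,0,0],[0,0,0,-0.16,0,0,0],[0,0,0,-0.3,0,0,0],[0,0,0,-0.45,0,0,0],[0,0,0,-0.5,0,0,0],[0,0,0,-0.5,0,0,0],[0,0,0,-0.5,0,0,0]])

```text
clock: 19.8
eef_pos: [0.5056, 0.0488, 0.3038]
orientation: [1.228, 2.429, 0.594]
contact_force: [0.3, 0.2, -0.1]
grip_width: 0.0879
```

```bash
python3 - <<'E'
from h import *
ims={n:viewer.capture(n) for n in('side','top')}
cv2.imwrite('pics/c10.png',np.hstack([cv2.resize(ims['side'][140:300,200:400],None,fx=2.2,fy=2.2),cv2.resize(ims['top'][100:260,200:340],None,fx=2.2,fy=2.2)]))
s=r.observe();print(s['clock'],s['joint_pos'],s['eef_pos'],s['contact_force'])
# mark direction on cap top plane, side view
q=capP(48)
im=ims['side'][180:212,278:312]; big=cv2.resize(im,None,fx=8,fy=8,interpolation=2); hsv=cv2.cvtColor(big,cv2.COLOR_BGR2HSV)
m=cv2.inRange(hsv,(100,60,40),(130,255,255)); c=max(cv2.findContours(m,0,2)[0],key=cv2.contourArea); h=np.zeros_like(m); cv2.drawContours(h,[cv2.convexHull(c)],-1,255,-1)
w=cv2.inRange(hsv,(0,0,120),(180,110,255))&cv2.erode(h,np.ones((9,9)))
k,l,st,ce=cv2.connectedComponentsWithStats(w)
for i in range(1,k):
    if st[i,4]>30:
        p=(ce[i]+.5)/8-.5+[278,180]; o,d=ray('side',p); n=-capR(0)[:,2]; X=o+d*((q-o)@n)/(d@n); e=capR(0).T@(X-q)
        print(st[i,4],p,e*1e3)
E
```

```text
19.9 [-0.0239 -0.1256 -0.0894  2.2211 -0.3214  0.5325  2.3254] [0.5053 0.049  0.3025] [ 0.0447 -0.3249 -0.305 ]
2235 [298.3548 192.0766] [-6.9022  8.5971  0.    ]
85 [284.9831 194.4949] [ 14.6721 -11.4381  -0.    ]
```

View pics/c10.png

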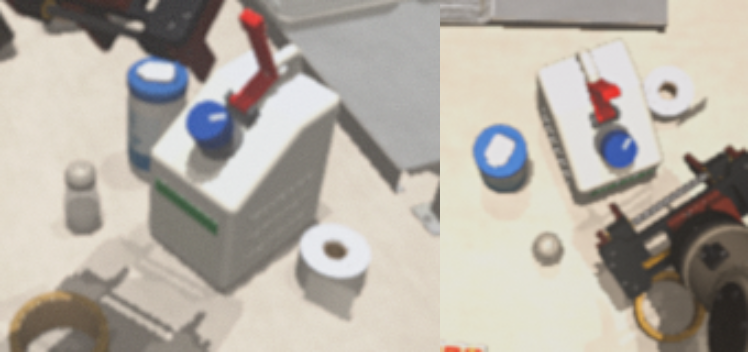

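```bash
python3 - <<'E'
from h import *
s=r.observe(); ims={n:viewer.capture(n) for n in('side','top')}
m=cv2.inRange(cv2.cvtColor(ims['side'],cv2.COLOR_BGR2HSV),(0,150,60),(8,255,255)); m[:,:300]=0;m[:138]=0;m[200:]=0;m[:,340:]=0
ys,xs=np.nonzero(m); t=ys<ys.min()+6; print('side lip px',xs[t].mean(),ys[t].mean())
C=canR(); H=np.array([.6165,.094,.186])
for a in (1.3,1.5,1.7,1.8,1.9):
    b=np.radians(184.6)-a; print(a,proj('side',H+C@np.array([.0946*np.cos(b),0,.0946*np.sin(b)])))
for n in ims: # bystander change vs first picture
    d=cv2.absdiff(ims[n],cv2.imread(f'pics/{n}0.png')).max(2)
    boxes={'side':{'tub':(258,165,270,220),'shaker':(228,210,246,246),'roll':(335,240,370,276)},'top':{'tub':(215,155,242,190),'shaker':(241,204,257,221),'roll':(294,128,320,156)}}[n]
    for k,(a,b,c,e) in boxes.items(): print(n,k,np.median(d[b:e,a:c]))
r.sign_off()
E
```

```text
side lip px 313.43243243243245 147.27027027027026
1.3 [303.4888 159.3395]
1.5 [309.9429 153.8057]
1.7 [316.2984 149.7958]
1.8 [319.3414 148.4121]
1.9 [322.2476 147.4556]
side tub 13.0
side shaker 16.0
side roll 15.0
top tub 5.0
top shaker 4.0
top roll 5.0
the job is handed in; nothing more can be done
```

I opened the red tab and unscrewed the cap to its stop, then handed the job in at about 20 s. No verdict came back.

- **Tab:** I gripped the lip and swung it back. The gripper position gave about 1.78 rad just before I let go. In the last side picture the lip's top end fits roughly 1.6 to 1.8 rad, so it still stands open well past the 1.3 rad needed.
- **Cap:** I turned it in two grips, about 71° and then 63°. At the end of the second grip the moment about the cap's axis rose to about 0.6 N m, which I took as the stop. The white mark read about 141° (2.46 rad), a little over the 2.3 rad stop. I put that down to measuring error; both readings are above 2.0 rad.
- **Surroundings:** The gripper was open, well clear and feeling no force. The tub, shaker and label roll showed no sign of moving against the first pictures. I did not measure the tape roll separately: the arm never worked near it and it looked unmoved.

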